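Ready the touch-up paint kit

ROBOT

A 6-joint arm with a two-finger parallel gripper is mounted at the origin on the work surface. World frame = base frame: x ahead of the robot, y to its left, z up, the work surface at z = 0. Lengths are in m, angles in rad, forces in N, time in s.
With the tool pointing down it reaches from about 0.25 to 0.775 m from the base axis. Payload 4 kg.
Tool frame: the origin (TCP) lies midway between the tips of the shut fingers; the grasp point (between the pads) lies 19 mm behind it; z points along the fingers, y is the line along which they close (so a half turn about z gives the same grasp; the last joint's range is limited). The gripper opens to 94 mm and grips with 3 to 60 N. Pads are 16 mm wide; open, the fingers measure 119 mm over their backs; the gripper's body (75 mm by 177 mm) begins 78 mm behind the grasp point.
Start: joints at [1.117, 0.087, 1.371, -0, 1.684, -0.103], TCP at [0.189, 0.517, 0.206] pointing down, gripper open.
Joint ranges: [-3.1, 3.1], [-0.76, 2.03], [0.27, 2.55], [-1.08, 4.22], [0.17, 2.65], [-2.57, 2.57]. Speed limits (rad/s): [2.79, 2.79, 3.14, 3.14, 3.14, 3.14].

INTERFACE

Orientations are given as [roll, pitch, yaw] about the fixed x, y, z axes, in that order (R = Rz(yaw) Ry(pitch) Rx(roll)).
In Python, from bench import robot gives the robot as it stands. The module is installed in compiled form; this text tells all that it offers.
- The arm moves only by the tool arm_command, never from a script. Its argument "targets" is a list of rows, each a list of 4 numbers: the shift along the world's x, y, z as a fraction of full scale, then the turn about the world's z as a fraction of full scale. A call has 1 to 8 rows; each row is the pose to reach, as a shift and turn from the pose commanded when the call began; what a row does not reach only later rows make up. Full scale, the value 1, is 0.5 m for a shift and 120 degrees for a turn. A row lasts 1/12 s, in which the tool goes at most 41.7 mm and 7.16 degrees, less where a joint would pass 70% of its speed; a pose out of reach is approached as far as the arm can. A call with a number of a shift or a turn outside -1 to 1 is refused whole. A call with a gripper value outside its range is refused whole. "claw" is the closure, from 0 (fully open) to 1 (shut), set as the call begins (left out, the last holds). The fingers move at their own pace and stop on an object; the grip force is fixed at half the most. Time passes only in rows, so rows that repeat a pose let the fingers close. It gives the time, the measured TCP pose, the force, the opening and the grip force at its end, in the units of the state.
- robot.get_obs(): the state, without advancing time (a new reading comes with each control period).
- robot.snapshot(name): name is "scene" or "top" or "wrist"; returns the picture (480x640x3 uint8, red, green, blue); there is no depth.
- robot.camera_info(name): a dict with "vfov" (degrees; the focal length in pixels is half the picture's height over the tangent of half this angle, whatever the lens; pixels are square), "cx", "cy" (the principal point, pixels), "k1" (the pictures are not rectified: a ray, as slopes to the right and down, at radius r is drawn at 1 + k1 r^2 times it, then the intrinsics apply), "extrinsics" (4x4, takes a point from camera to world coordinates); the wrist camera has in their place "T_tool_cam" (4x4, takes a point from camera to tool coordinates, whose origin is the TCP and whose axes are the flange's). Camera axes: x right, y up, looking along -z (the intrinsics and any distortion apply to the point x, -y, -z); pixel columns grow to the right and rows downward; lengths in m; the calibration is good to about 2 mm. A picture is of the moment at which its call begins: read the wrist's pose just before it. camera_info takes no time and is no camera call.
- robot.close_job(): hands the job in; it is judged then, once.
The state is a dict: "time": time; "joint_positions": joint angles; "qvel": joint speeds; "joint_torque": joint torques, N m; "tool_pos": TCP position; "ee_rot": TCP orientation; "wrist_force": force on the tool from outside, world axes, zero at the start; "wrist_torque": the same for the moment, N m; "width": finger opening in m; "finger_force": force on a finger pad.
Only numpy, scipy, OpenCV 4.12 (cv2) and the standard library are available. Lean on these libraries where they do the work, as an engineer would, in place of code of your own. Each camera call takes 0.05 s, during which the arm holds its last target. There are 200 camera calls.

TASK

Get the touch-up kit ready: loosen the settled pigment by picking up the closed paint bottle with the red cap and tipping it over until its cap points at least 40 degrees below level, keeping it there for a second or so, and set it down gently, upright, wholly on the yellow round pad of the blue tray. Also lay the loose orange-handled brush flat in the tray's long bay next to the wide brush, lined up with it and with its bristles pointing the same way. Leave the other bottle, the wide brush and the tape where they are.

Things in the scene. Friction and masses are not known exactly. Their poses are not given: they have to be found in the camera images.
- paint: Paint bottle, closed, white plastic with a red band and red cap; round, 56 mm diameter straight wall up to 112 mm, shoulder to a neck at 126 mm, cap 34 mm diameter, total height 160 mm, about 0.25 kg, centre of mass about 65 mm up. It stands upright at the start. Origin: centre of its underside; z points to the cap.
- paint_cap (a point): Centre of the top of the red cap, 160 mm above the bottle's underside.
- cleaner: Bystander: bottle of the same shape and size, grey with a black band and black cap, standing upright. Origin: centre of its underside.
- tray: Blue steel tray, fixed, 290 mm (its x) by 260 mm (its y), floor 4 mm thick, walls 4 mm thick and 14 mm high measured from the table. A 14 mm high wall along x at y = -1 mm divides it: the pad's side spans y 1 to 121 mm, the brush bay y -131 to -3 mm, both x -141 to 141 mm. Origin on the table; x is the long way of the bay, towards which the wide brush's bristles point.
- pad (a point): Centre of the top of the yellow round pad in the tray, 100 mm diameter, top 7 mm above the table.
- bay (a point): Centre of the floor of the brush bay, 4 mm above the table; axes as the tray's.
- brush: Orange-handled brush, rigid, lying flat on the table, 180 mm long along its x, 12 mm thick, 50 g. Orange handle 16 mm wide from x -90 to 20 mm, steel ferrule and dark brown bristles 22 mm wide from x 20 to 90 mm. Origin: middle of its underside; x points to the bristles.
- brush_tip (a point): End of the orange brush's bristles, x = 90 mm, 6 mm above its underside.
- brush_grip (a point): Point on the orange brush's handle, x = -10 mm, 6 mm above its underside, good to grip across the 16 mm handle.
- wide_brush: Bystander: wide brush with a pale wooden handle and black bristles, same lengths (180 mm, x to the bristles) with a 34 mm wide head, 12 mm thick. It lies in the brush bay near its outer (-y) wall. Origin: middle of its underside.
- tape: Bystander: yellow roll of masking tape, 84 mm diameter, 24 mm high, lying flat on the table. Origin: centre of its underside.
Mind the look-alikes: they are no part of the job. Of the things like the brush, leave any that is purple; of the rest the smaller one is meant.

How it is judged:
On the way:
1. the paint bottle is held by the fingers, tipped over with its cap pointing well below level (bottle axis more than 2.2 rad from upright), for 0.8 s (angle between paint's own z axis and vertical above 2.2 rad and contact force between the fingers and paint above 0.5 N), for 0.8 s.
At the end, for the whole second after the job is handed in: Paint bottle at rest upright (0.1 rad) on the yellow pad, axis within 24 mm of its centre; orange brush at rest flat on the bay floor, bristles towards the same end as the wide brush's, within 0.25 rad of its line; other bottle, wide brush and tape within 30 mm of their starts (angle between paint's own z axis and vertical below 0.1 rad and horizontal distance between paint and pad below 0.024 m and z of paint in the frame of pad between -0.004 and 0.004 m and z of brush in the frame of bay between -0.004 and 0.006 m and angle between brush's own z axis and vertical below 0.12 rad and y of brush in the frame of bay between -0.064 and 0.064 m and x of brush_tip in the frame of bay between 0.02 and 0.145 m and angle between the x axis of brush and the x axis of wide_brush, either way round below 0.25 rad and linear speed of each of paint, brush below 0.02 m/s); the robot touches nothing.
It fails at once if the paint bottle is dropped: let go and falling more than 10 mm above the pad's height (contact force between the fingers and paint below 0.01 N and z of paint in the frame of pad above 0.01 m and linear speed of paint above 0.15 m/s).
It fails at once if the other bottle is moved by more than 30 mm or tipped (distance of cleaner from where it was at the start of the episode above 0.03 m or angle between cleaner's own z axis and vertical above 0.4 rad).
It fails at once if the wide brush is moved by more than 30 mm (distance of wide_brush from where it was at the start of the episode above 0.03 m).
It fails at once if the tape is moved by more than 30 mm (distance of tape from where it was at the start of the episode above 0.03 m).
It fails at once if the paint bottle is banged down on the tray (over 45 N) (contact force between paint and tray above 45 N).
It also fails if it takes over 72 s, if anything falls off the work surface, if the arm or the gripper's body presses on something with over 40 N, if the wrist force passes 120 N, or if a joint passes its speed limit or range.

## Working session

There is one attempt and no reset: what is moved stays moved. The work goes in short steps, Python scripts to look and compute and a tool call to move; the robot and the scene stay as the last step left them, time stands still between calls to the robot, and variables do not carry over. Pictures are saved under pics/ and viewed, at most 10 in all, crops included, and the job is handed in when it is done.

Besides the shell and the picture viewer there is one more tool, called after ">>>" as name(argument=value, ...), one argument or row to a line, values as JSON. arm_command: Moves the arm, as the interface text tells. Shift numbers are shares of 0.5 m and turn numbers shares of 120 degrees, none past 1 either way. Its arguments: {"type":"object","properties":{"targets":{"type":"array"},"claw":{"type":"number"}},"required":["targets"]}

```bash
mkdir -p pics; ls
cat > h.py <<'E'
import numpy as np, cv2
from bench import robot
from scipy.spatial.transform import Rotation as Ro
def cam(n):
    c=robot.camera_info(n); o=robot.get_obs()
    if 'extrinsics' in c: T=np.array(c['extrinsics'])
    else:
        W=np.eye(4); W[:3,:3]=Ro.from_euler('xyz',o['ee_rot']).as_matrix() if np.size(o['ee_rot'])==3 else np.array(o['ee_rot']); W[:3,3]=o['tool_pos']; T=W@np.array(c['T_tool_cam'])
    f=240/np.tan(np.radians(c['vfov'])/2)
    return dict(T=T,K=np.array([[f,0,c['cx']],[0,f,c['cy']],[0,0,1.]]),k=np.array([c['k1'],0,0,0.]))
def ray(c,p):
    u=cv2.undistortPoints(np.array(p,float).reshape(-1,1,2),c['K'],c['k']).reshape(-1,2)
    d=np.c_[u[:,0],-u[:,1],-np.ones(len(u))]@c['T'][:3,:3].T
    return c['T'][:3,3],d
def onz(c,p,z):
    o,d=ray(c,p); return o+d*((z-o[2])/d[:,2])[:,None]
def snap(n,name):
    c=cam(n); im=robot.snapshot(n); cv2.imwrite('pics/'+name,im[...,::-1]); return c,im
def tri(c1,p1,c2,p2):
    o1,d1=ray(c1,p1);o2,d2=ray(c2,p2);d1=d1[0];d2=d2[0]
    s=np.linalg.lstsq(np.c_[d1,-d2],o2-o1,rcond=None)[0]
    a=o1+d1*s[0];b=o2+d2*s[1]; return (a+b)/2,np.linalg.norm(a-b)
E
python3 - <<'E'
from h import *
print(robot.get_obs())
for n in ('top','scene'):
    c,im=snap(n,n+'0.png'); np.save(n+'0.npy',im); print(n,robot.camera_info(n))
print(robot.camera_info('wrist'))
E
```

```text
pics
{'time': 0.0, 'joint_positions': array([ 1.11690414e+00,  8.79442212e-02,  1.37224349e+00, -1.56498416e-05,
        1.68359165e+00, -1.03123588e-01]), 'qvel': array([ 5.33951403e-04, -1.95660856e-04,  6.71000851e-04, -1.08528140e-03,
       -7.66941952e-05, -1.72163207e-03]), 'joint_torque': array([ 2.78221017e-05, -3.40197158e+01, -3.02421677e+01,  7.17030466e-02,
        3.31538462e-02, -1.60053614e-04]), 'tool_pos': array([0.18877145, 0.51600784, 0.20431553]), 'ee_rot': array([-3.13941596e+00, -2.09629577e-04,  2.79082208e+00]), 'wrist_force': array([-0.66980445,  0.00077953,  0.43013762]), 'wrist_torque': array([-0.0413597 ,  0.04505079, -0.04812815]), 'finger_force': 0.0, 'width': 0.09382780160005341}
top {'vfov': 49.98350118262139, 'cx': 315.8215359221525, 'cy': 233.16194824023586, 'k1': -0.036451873851614476, 'extrinsics': array([[-0.06859078,  0.97443147, -0.21395935,  0.24911167],
       [-0.99763917, -0.06626874,  0.01801515,  0.06589389],
       [ 0.00337571,  0.21468991,  0.97667643,  1.3917834 ],
       [ 0.        ,  0.        ,  0.        ,  1.        ]])}
scene {'vfov': 47.77347993666095, 'cx': 312.4147757323301, 'cy': 243.0891461630237, 'k1': -0.13577415031360182, 'extrinsics': array([[-0.04577445, -0.67508175,  0.73632149,  1.55606237],
       [ 0.99883976, -0.04196974,  0.02361515,  0.07667345],
       [ 0.01496106,  0.73654815,  0.67621963,  1.0703256 ],
       [ 0.        ,  0.        ,  0.        ,  1.        ]])}
{'vfov': 63.763503201405854, 'cx': 315.52098306246376, 'cy': 245.16502579862805, 'k1': -0.08243497557314211, 'T_tool_cam': array([[-1.05960221e-04,  9.67367814e-01,  2.53376205e-01,
         7.37694369e-02],
       [ 9.99999916e-01,  2.02609598e-04, -3.55352199e-04,
        -1.08076319e-03],
       [-3.95092731e-04,  2.53376146e-01, -9.67367755e-01,
        -1.80168441e-01],
       [ 0.00000000e+00,  0.00000000e+00,  0.00000000e+00,
         1.00000000e+00]])}
```

View pics/top0.png

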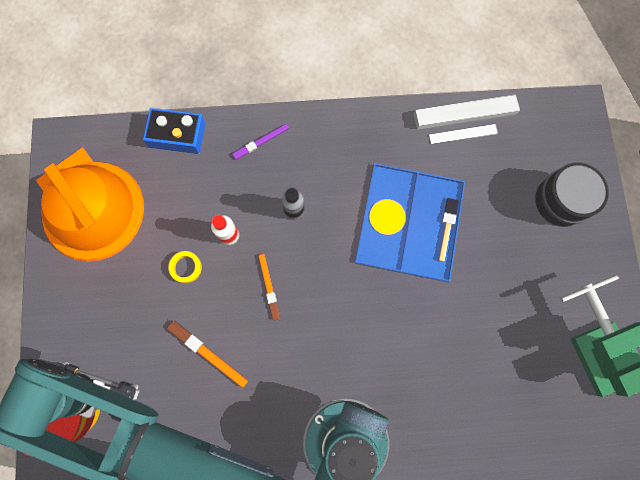

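View pics/scene0.png

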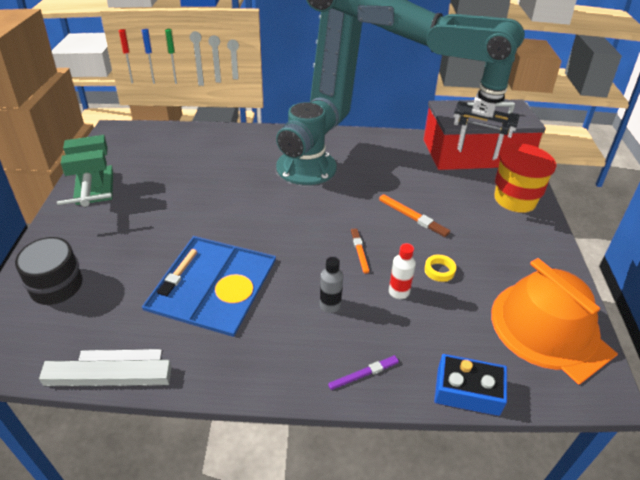

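Top view: paint bottle at (224,230), cleaner (292,203), tray with pad (387,217) and wide brush (448,230), bristles up. Brush candidates: the small orange (268,287), the large orange (207,353) and the purple (260,142). The small orange one fits, since purple is excluded and the smaller of the rest is meant. I'll measure and confirm it in a crop.

```bash
cat > m.py <<'E'
from h import *
def load(n): return cam(n),np.load(n+'0.npy')
def comp(im,lo,hi,box,k=1):
    h=cv2.cvtColor(im,cv2.COLOR_RGB2HSV); m=cv2.inRange(h,np.array(lo),np.array(hi))
    z=np.zeros_like(m); x0,y0,x1,y1=box; z[y0:y1,x0:x1]=m[y0:y1,x0:x1]
    cs,_=cv2.findContours(z,cv2.RETR_EXTERNAL,cv2.CHAIN_APPROX_NONE)
    return sorted(cs,key=cv2.contourArea)[::-1][:k]
def cen(c): m=cv2.moments(c); return np.array([m['m10'],m['m01']])/m['m00']
E
python3 - <<'E'
from m import *
np.set_printoptions(precision=4,suppress=True)
ct,T=load('top'); cs,S=load('scene')
def pts(lo,hi,bt,bs,name,z):
    a=comp(T,lo,hi,bt)[0]; b=comp(S,lo,hi,bs)[0]
    print(name,cen(a),cen(b),cv2.contourArea(a),'tri',tri(ct,cen(a),cs,cen(b)),'top@z',onz(ct,cen(a),z),'scene@z',onz(cs,cen(b),z))
    return a,b
pts((20,120,120),(35,255,255),(350,190,420,245),(205,265,265,310),'pad',.007)
pts((20,120,120),(35,255,255),(160,240,210,290),(415,245,465,290),'tape',.024)
a,b=pts((5,150,120),(18,255,255),(250,245,290,325),(345,225,375,280),'handle',.012)
for c,q,n in((ct,a,'t'),(cs,b,'s')):
    P=onz(c,q.reshape(-1,2),.010)[:,:2]; print(n,'handle rect',cv2.minAreaRect((P*1000).astype(np.float32)), cv2.fitLine((P*1000).astype(np.float32),cv2.DIST_L2,0,.01,.01).ravel())
a,b=pts((0,100,40),(9,220,160),(255,280,290,325),(345,222,365,245),'bristle',.012)
a,b=pts((105,150,60),(125,255,255),(345,155,475,290),(140,230,280,335),'tray',.0)
for c,q,n in((ct,a,'t'),(cs,b,'s')):
    P=onz(c,q.reshape(-1,2),.014)[:,:2]; print(n,'tray rect',cv2.boxPoints(cv2.minAreaRect((P*1000).astype(np.float32))))
# wide brush handle
a,b=pts((10,60,120),(25,160,255),(430,190,465,270),(150,240,205,300),'widehandle',.016)
P=onz(ct,a.reshape(-1,2),.014)[:,:2];print(cv2.minAreaRect((P*1000).astype(np.float32)))
# caps
for nm,lo,hi,bt,bs in (('redcap',(0,160,120),(6,255,255),(205,208,232,232),(395,238,418,262)),('redcap2',(172,160,120),(180,255,255),(205,208,232,232),(395,238,418,262))):
    try: a,b=pts(lo,hi,bt,bs,nm,.16); print(cv2.boundingRect(a),cv2.boundingRect(b))
    except Exception as e: print(nm,e)
a=T[195:265,190:320]; b=T[240:330,220:320]; c=T[310:400,150:260]
f=lambda q:cv2.resize(q,(380,290),interpolation=cv2.INTER_CUBIC)
cv2.imwrite('pics/crop.png',np.vstack([np.hstack([f(a),f(b)]),np.hstack([f(c),f(S[230:320,300:460])])])[...,::-1])
E
```

```text
pad [386.9799 216.6016] [233.5701 288.2347] 911.5 tri (array([ 0.5867, -0.1614,  0.0046]), np.float64(0.001933145115647053)) top@z [[ 0.586 -0.16   0.007]] scene@z [[ 0.5888 -0.1618  0.007 ]]
tape [184.5915 266.6597] [439.9179 267.7189] 787.0 tri (array([0.4827, 0.4003, 0.0119]), np.float64(0.0024275738020939717)) top@z [[0.4808 0.3987 0.024 ]] scene@z [[0.4952 0.3954 0.024 ]]
handle [264.1061 272.9163] [362.3258 258.526 ] 111.5 tri (array([0.4522, 0.1856, 0.0055]), np.float64(0.004455249155449287)) top@z [[0.4513 0.1872 0.012 ]] scene@z [[0.459  0.1827 0.012 ]]
t handle rect ((451.7195129394531, 184.28392028808594), (107.42449188232422, 16.819271087646484), 10.557199478149414) [  0.9837   0.1799 451.0677 182.5386]
s handle rect ((455.4971618652344, 182.7738494873047), (111.0149917602539, 18.976783752441406), 10.44613265991211) [  0.9843   0.1763 456.2755 182.8111]
bristle [269.3333 304.6667] [355.1641 232.8821] 0.5 tri (array([0.3641, 0.1697, 0.0238]), np.float64(0.013528825201817479)) top@z [[0.3652 0.1774 0.012 ]] scene@z [[0.3513 0.1638 0.012 ]]
tray [410.801  222.2681] [210.5378
[... 233 characters left out ...]
 -137.6109]
 [ 463.1488  -59.5517]]
s tray rect [[ 397.549  -310.1381]
 [ 680.6246 -389.8593]
 [ 751.5139 -138.1441]
 [ 468.4382  -58.4229]]
widehandle [443.6983 240.9684] [184.7073 262.435 ] 105.5 tri (array([ 0.5059, -0.3099,  0.0122]), np.float64(0.003711479916552182)) top@z [[ 0.505 -0.307  0.016]] scene@z [[ 0.5094 -0.3105  0.016 ]]
((504.8176574707031, -308.77447509765625), (16.05909538269043, 108.48426055908203), 70.7640609741211)
redcap [218.8248 221.9449] [406.1008 250.8948] 136.0 tri (array([0.5663, 0.2804, 0.1484]), np.float64(0.002270293747375908)) top@z [[0.5634 0.2796 0.16  ]] scene@z [[0.5789 0.2767 0.16  ]]
(212, 215, 14, 15) (400, 244, 14, 15)
redcap2 list index out of range
```

View pics/crop.png

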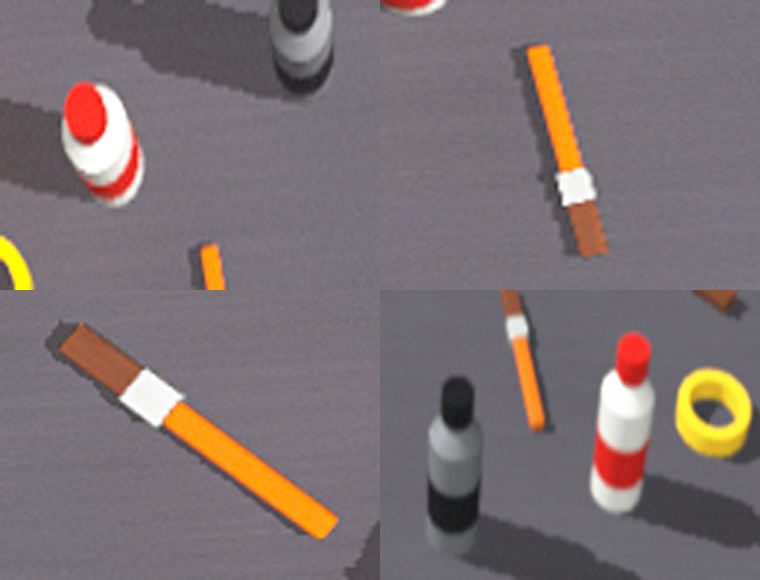

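Crop: the red-capped bottle, the cleaner and the tape are clear. The small orange brush (upper right) is clearly smaller than the large one (lower left), so it is the one meant. The paint axis is at about (0.566, 0.280), and I'm moving over it.

>>> arm_command(
  targets=[
    [0.5,-0.316,0,-0.388],
    [0.5,-0.316,0,-0.388],
    [0.5,-0.316,0,-0.388],
    [0.5,-0.316,0,-0.388],
    [0.5,-0.316,0,-0.388],
    [0.5,-0.316,0,-0.388],
    [0.5,-0.316,0,-0.388],
    [0.5,-0.316,0,-0.388],
  ],
  claw=0,
)

```text
time: 0.77
tool_pos: [0.4439, 0.354, 0.2042]
ee_rot: [-3.141, 0.004, 1.969]
wrist_force: [-0.2, 0.7, -0.7]
width: 0.094
finger_force: 0.0
```

>>> arm_command(
  targets=[
    [0.254,-0.158,0,-0.194],
    [0.254,-0.158,0,-0.194],
    [0.254,-0.158,0,-0.194],
    [0.254,-0.158,0,-0.194],
    [0.254,-0.158,0,-0.194],
    [0.254,-0.158,0,-0.194],
    [0.254,-0.158,0,-0.194],
  ],
)

```text
time: 1.35
tool_pos: [0.5651, 0.2802, 0.205]
ee_rot: [-3.14, -0.0, 1.573]
wrist_force: [0.3, 0.4, 0.5]
width: 0.0941
finger_force: 0.0
```

>>> arm_command(
  targets=[
    [0,0,-0.08,0],
    [0,0,-0.16,0],
    [0,0,-0.21,0],
    [0,0,-0.24,0],
    [0,0,-0.256,0],
    [0,0,-0.256,0],
    [0,0,-0.256,0],
  ],
)

```text
time: 1.93
tool_pos: [0.5656, 0.2806, 0.0785]
ee_rot: [3.141, -0.001, 1.574]
wrist_force: [-0.1, 0.6, 0.4]
width: 0.0939
finger_force: 0.0
```

>>> arm_command(
  targets=[
    [0,0,0,0],
    [0,0,0,0],
    [0,0,0,0],
    [0,0,0,0],
    [0,0,0,0],
    [0,0,0,0],
  ],
  claw=0.42,
)

```text
time: 2.43
tool_pos: [0.5659, 0.2795, 0.0778]
ee_rot: [-3.141, -0.0, 1.572]
wrist_force: [-1.5, -0.3, 1.0]
width: 0.0578
finger_force: 0.7
```

>>> arm_command(
  targets=[
    [0,0,0,0],
    [0,0,0,0],
    [0,0,0,0],
    [0,0,0,0],
  ],
  claw=1,
)

```text
time: 2.77
tool_pos: [0.5657, 0.2795, 0.0777]
ee_rot: [-3.141, 0.0, 1.572]
wrist_force: [-2.5, -0.4, 2.5]
width: 0.0553
finger_force: 29.9
```

>>> arm_command(
  targets=[
    [0,0,0.03,0],
    [0,0,0.06,0],
    [0,0,0.06,0],
  ],
)

```text
time: 3.02
tool_pos: [0.5676, 0.2799, 0.1096]
ee_rot: [3.137, -0.001, 1.572]
wrist_force: [1.7, 0.8, -2.3]
width: 0.0556
finger_force: 29.9
```

>>> arm_command(
  targets=[
    [-0.04,-0.04,0,0],
    [-0.09,-0.09,0,0],
    [-0.14,-0.14,0,0],
    [-0.19,-0.19,0,0],
    [-0.24,-0.24,0,0],
    [-0.29,-0.285,0,0],
    [-0.34,-0.33,0,0],
    [-0.38,-0.37,0,0],
  ],
)

```text
time: 3.68
tool_pos: [0.3735, 0.0933, 0.1057]
ee_rot: [-3.139, 0.001, 1.572]
wrist_force: [0.3, -0.2, -4.0]
width: 0.0557
finger_force: 29.9
```

>>> arm_command(
  targets=[
    [-0.03,-0.03,0,0],
    [-0.035,-0.03,-0.02,0],
    [-0.035,-0.03,-0.04,0],
    [-0.035,-0.03,-0.054,0],
    [-0.035,-0.03,-0.062,0],
    [-0.035,-0.03,-0.064,0],
    [-0.035,-0.03,-0.064,0],
  ],
)

```text
time: 4.27
tool_pos: [0.3577, 0.0799, 0.0772]
ee_rot: [-3.137, 0.001, 1.573]
wrist_force: [-8.6, -1.7, 14.4]
width: 0.0554
finger_force: 30.0
```

>>> arm_command(
  targets=[
    [0,-0.017,0.004,0],
    [0,-0.035,0.006,0],
    [0,-0.052,0.007,0],
    [0,-0.07,0.006,0],
    [0,-0.07,0.006,0],
  ],
)

```text
time: 4.68
tool_pos: [0.3584, 0.043, 0.0776]
ee_rot: [-3.14, 0.001, 1.57]
wrist_force: [-0.1, 0.1, -4.3]
width: 0.0554
finger_force: 30.0
```

Run:
```python
from h import *
_,a=snap('scene','s1.png'); _,w=snap('top','t1.png')
f=lambda q:cv2.resize(q,(400,400),interpolation=cv2.INTER_CUBIC)
cv2.imwrite('pics/c1.png',np.hstack([f(a[100:320,230:450]),f(w[190:400,230:440])])[...,::-1])
```

```text
(no output)
```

View pics/c1.png

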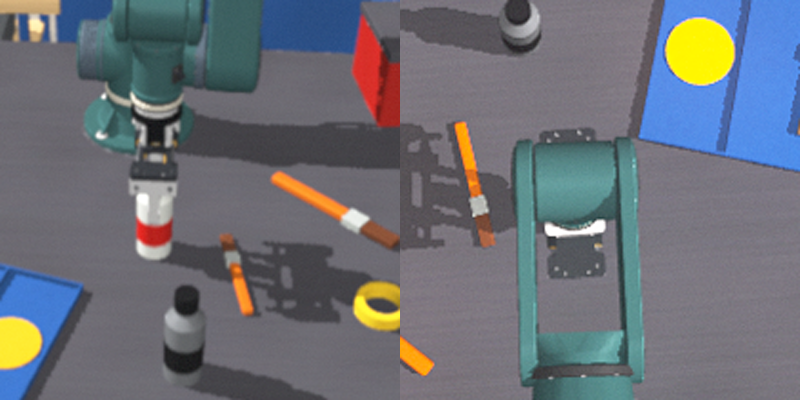

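The scene crop shows the bottle still upright in the gripper at crop (155,225), so its base slid instead of pivoting under the full grip. I'll loosen the grip and see how force depends on closure.

>>> arm_command(
  targets=[
    [0,0,-0.004,0],
    [0,0,-0.006,0],
    [0,0,-0.006,0],
  ],
)

```text
time: 5.03
tool_pos: [0.3587, 0.0446, 0.0772]
ee_rot: [3.141, 0.0, 1.572]
wrist_force: [-3.9, -0.7, 6.3]
width: 0.0554
finger_force: 30.0
```

>>> arm_command(
  targets=[
    [0,0,0,0],
    [0,0,0,0],
    [0,0,0,0],
    [0,0,0,0],
  ],
  claw=0.42,
)

```text
time: 5.37
tool_pos: [0.3587, 0.0447, 0.0772]
ee_rot: [3.141, 0.0, 1.572]
wrist_force: [-4.0, 0.6, 6.3]
width: 0.0554
finger_force: 30.0
```

>>> arm_command(
  targets=[
    [0,0,0,0],
    [0,0,0,0],
    [0,0,0,0],
    [0,0,0,0],
  ],
  claw=0.44,
)

```text
time: 5.7
tool_pos: [0.3587, 0.0447, 0.0772]
ee_rot: [3.141, 0.0, 1.572]
wrist_force: [-4.8, -0.5, 6.5]
width: 0.0554
finger_force: 30.0
```

>>> arm_command(
  targets=[
    [0,0,0,0],
    [0,0,0,0],
    [0,0,0,0],
  ],
  claw=0.41,
)

```text
time: 5.95
tool_pos: [0.3587, 0.0447, 0.0772]
ee_rot: [3.141, 0.0, 1.573]
wrist_force: [-4.0, -0.1, 7.0]
width: 0.0556
finger_force: 8.9
```

>>> arm_command(
  targets=[
    [0,0,0,0],
    [0,0,0,0],
    [0,0,0,0],
  ],
  claw=0.408,
)

```text
time: 6.2
tool_pos: [0.3587, 0.0447, 0.0772]
ee_rot: [3.141, 0.0, 1.573]
wrist_force: [-2.7, -0.5, 6.6]
width: 0.0558
finger_force: 4.8
```

>>> arm_command(
  targets=[
    [0,0,0,0],
    [0,0,0,0],
    [0,0,0,0],
  ],
  claw=0.406,
)

```text
time: 6.45
tool_pos: [0.3587, 0.0448, 0.076]
ee_rot: [3.141, -0.0, 1.572]
wrist_force: [-3.9, -0.9, 2.8]
width: 0.0557
finger_force: 1.5
```

>>> arm_command(
  targets=[
    [0,0,0,0],
    [0,0,0,0],
    [0,0,0,0],
  ],
  claw=0.403,
)

```text
time: 6.7
tool_pos: [0.3585, 0.0447, 0.0753]
ee_rot: [3.141, -0.0, 1.572]
wrist_force: [-1.1, 0.3, 1.7]
width: 0.0562
finger_force: 0.6
```

>>> arm_command(
  targets=[
    [0,-0.017,0.004,0],
    [0,-0.033,0.007,0],
    [0,-0.051,0.008,0],
    [0,-0.068,0.008,0],
    [0,-0.085,0.006,0],
    [0,-0.102,0.003,0],
    [0,-0.118,-0.002,0],
    [0,-0.134,-0.008,0],
  ],
  claw=0.404,
)

```text
time: 7.37
tool_pos: [0.3586, -0.0235, 0.0713]
ee_rot: [3.141, 0.0, 1.571]
wrist_force: [-0.8, 0.2, -0.6]
width: 0.0559
finger_force: 0.0
```

```bash
cat > look.py <<'E'
from m import *
import sys
def px(c,p,x):
    o,d=ray(c,p); return o+d*((x-o[0])/d[:,0])[:,None]
def look(x,box=(180,120,420,330)):
    c=cam('scene'); im=robot.snapshot('scene'); cv2.imwrite('pics/last.png',im[...,::-1])
    for k in comp(im,(0,150,80),(7,255,255),box,3):
        if cv2.contourArea(k)<20: continue
        P=px(c,k.reshape(-1,2),x)[:,1:]*1000
        r=cv2.minAreaRect(P.astype(np.float32)); print('px',cen(k).round(),'area',cv2.contourArea(k),'yz rect mm',np.round(r[0]),np.round(r[1]),round(r[2]))
if __name__=='__main__':
    look(float(sys.argv[1])); o=robot.get_obs(); print(o['time'],o['tool_pos'],o['width'],o['finger_force'])
E
python3 look.py 0.38
```

```text
px [315. 229.] area 157.5 yz rect mm [45. 50.] [48. 52.] 89
px [316. 197.] area 108.0 yz rect mm [ 46. 162.] [28. 42.] 1
7.4167 [ 0.35807201 -0.0243887   0.07054572] 0.05569407751687995 0.0
```

The grip was too light and the fingers slid off along the bottle, which still stands upright at y=0.045. I'll go back and try with about 6 N.

>>> arm_command(
  targets=[
    [0,0,0.01,0],
    [0,0,0.01,0],
    [0,0.05,0.01,0],
    [0,0.1,0.01,0],
    [0,0.136,0.01,0],
    [0,0.136,0.01,0],
    [0,0.136,0.01,0],
  ],
  claw=0.25,
)

```text
time: 8.0
tool_pos: [0.3586, 0.0462, 0.0768]
ee_rot: [3.141, 0.0, 1.575]
wrist_force: [-0.1, -0.1, -0.5]
width: 0.0706
finger_force: 0.0
```

>>> arm_command(
  targets=[
    [0,0,0,0],
    [0,0,0,0],
    [0,0,0,0],
    [0,0,-0.003,0],
    [0,0,-0.005,0],
    [0,0,-0.005,0],
  ],
  claw=0.409,
)

```text
time: 8.5
tool_pos: [0.3584, 0.045, 0.0747]
ee_rot: [-3.141, 0.0, 1.571]
wrist_force: [-3.0, -0.0, 5.8]
width: 0.0559
finger_force: 6.1
```

>>> arm_command(
  targets=[
    [0,-0.017,0.004,0],
    [0,-0.033,0.007,0],
    [0,-0.051,0.008,0],
    [0,-0.068,0.008,0],
    [0,-0.068,0.008,0],
  ],
)

```text
time: 8.92
tool_pos: [0.358, 0.0097, 0.0776]
ee_rot: [-3.14, 0.001, 1.569]
wrist_force: [-0.9, -0.1, 1.2]
width: 0.0555
finger_force: 3.3
```

```bash
python3 look.py 0.38
```

```text
px [311. 226.] area 169.5 yz rect mm [33. 57.] [61. 43.] 34
8.9667 [0.35820339 0.01041966 0.07765054] 0.05575606334807466 3.2665504718887917
```

>>> arm_command(
  targets=[
    [0,-0.017,-0.002,0],
    [0,-0.034,-0.005,0],
    [0,-0.05,-0.01,0],
    [0,-0.066,-0.016,0],
    [0,-0.082,-0.023,0],
    [0,-0.096,-0.032,0],
    [0,-0.11,-0.042,0],
    [0,-0.123,-0.053,0],
  ],
)

```text
time: 9.63
tool_pos: [0.3587, -0.0512, 0.0511]
ee_rot: [3.141, 0.001, 1.572]
wrist_force: [-1.0, -1.0, 0.7]
width: 0.0557
finger_force: 5.7
```

```bash
python3 look.py 0.38
```

```text
px [298. 224.] area 213.0 yz rect mm [-2. 63.] [70. 42.] 68
9.6833 [ 0.35817301 -0.05179853  0.05001011] 0.055401608175897385 5.118781076744199
```

>>> arm_command(
  targets=[
    [0,-0.012,-0.012,0],
    [0,-0.023,-0.025,0],
    [0,-0.032,-0.04,0],
    [0,-0.041,-0.055,0],
    [0,-0.048,-0.07,0],
    [0,-0.053,-0.084,0],
    [0,-0.053,-0.084,0],
  ],
)

```text
time: 10.27
tool_pos: [0.358, -0.0765, 0.0081]
ee_rot: [-3.14, -0.001, 1.571]
wrist_force: [0.5, -1.1, -2.3]
width: 0.0558
finger_force: 1.5
```

```bash
python3 look.py 0.38
```

```text
px [289. 228.] area 225.5 yz rect mm [-30.  44.] [71. 39.] 87
px [256. 227.] area 61.0 yz rect mm [-125.   46.] [41. 23.] 87
10.3167 [ 0.3580882  -0.07632526  0.00863032] 0.055943348228850207 1.2810064843506552
```

View pics/last.png

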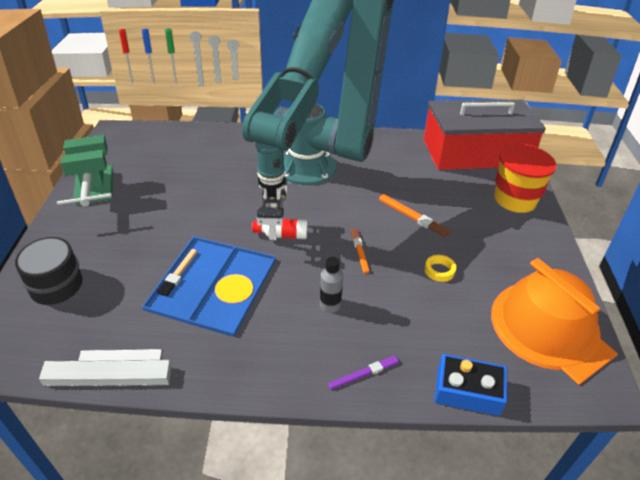

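The scene shows the bottle lying flat at (280,228), cap towards -y. I'll regrip near its base and lift with a firm grip. Then I'll ease the grip so the cap droops until it touches the table at roughly 50° below level.

>>> arm_command(
  targets=[
    [0,0,0,0],
    [0,0,0,0],
    [0,0,0,0],
    [0,0.05,0,0],
    [0,0.1,0,0],
    [0,0.144,0,0],
    [0,0.144,0,0],
    [0,0.144,0,0],
  ],
  claw=0.25,
)

```text
time: 10.98
tool_pos: [0.3588, -0.004, 0.0099]
ee_rot: [3.141, 0.001, 1.575]
wrist_force: [-0.3, -0.0, -0.9]
width: 0.0707
finger_force: 0.0
```

>>> arm_command(
  targets=[
    [0,0,0,0],
    [0,0,0,0],
    [0,0,0,0],
    [0,0,0,0],
    [0,0,0,0],
  ],
  claw=0.46,
)

```text
time: 11.4
tool_pos: [0.3588, -0.0053, 0.0097]
ee_rot: [3.141, 0.001, 1.571]
wrist_force: [0.5, -1.5, 0.2]
width: 0.055
finger_force: 30.0
```

>>> arm_command(
  targets=[
    [0,0,0.02,0],
    [0,0,0.05,0],
    [0,0,0.08,0],
    [0,0,0.11,0],
    [0,0,0.14,0],
    [0,0,0.17,0],
    [0,0,0.183,0],
    [0,0,0.183,0],
  ],
)

```text
time: 12.07
tool_pos: [0.3594, -0.0046, 0.1026]
ee_rot: [3.139, 0.0, 1.572]
wrist_force: [0.6, -0.2, -3.3]
width: 0.055
finger_force: 30.0
```

```bash
python3 look.py 0.38
```

```text
px [287. 206.] area 136.5 yz rect mm [-35. 129.] [56. 31.] 89
px [255. 202.] area 86.0 yz rect mm [-124.  136.] [38. 25.] 87
12.1167 [ 0.35864171 -0.00446957  0.10128316] 0.05517325596768631 29.98605037573725
```

>>> arm_command(
  targets=[
    [0,0,0,0],
    [0,0,0,0],
    [0,0,0,0],
    [0,0,0,0],
  ],
  claw=0.411,
)

```text
time: 12.45
tool_pos: [0.3581, -0.0033, 0.1011]
ee_rot: [-3.14, -0.003, 1.572]
wrist_force: [-1.4, 4.0, 3.4]
width: 0.0553
finger_force: 6.0
```

```bash
python3 look.py 0.38
```

```text
px [288. 213.] area 166.5 yz rect mm [-31. 102.] [37. 71.] 28
px [270. 231.] area 66.0 yz rect mm [-85.  33.] [28. 41.] 33
12.5 [ 0.35841869 -0.00385209  0.10118048] 0.05518815559302195 5.466464655473828
```

Cap to band slope is 52° below level. I'll tighten the grip and hold.

>>> arm_command(
  targets=[
    [0,0,0,0],
    [0,0,0,0],
    [0,0,0,0],
    [0,0,0,0],
    [0,0,0,0],
    [0,0,0,0],
    [0,0,0,0],
    [0,0,0,0],
  ],
  claw=0.46,
)

```text
time: 13.17
tool_pos: [0.3585, -0.0046, 0.1009]
ee_rot: [3.142, 0.0, 1.572]
wrist_force: [0.3, 0.6, -1.8]
width: 0.0553
finger_force: 30.0
```

>>> arm_command(
  targets=[
    [0,0,0,0],
    [0,0,0,0],
    [0,0,0,0],
    [0,0,0,0],
    [0,0,0,0],
    [0,0,0,0],
    [0,0,0,0],
    [0,0,0,0],
  ],
)

```text
time: 13.83
tool_pos: [0.3585, -0.0045, 0.101]
ee_rot: [3.142, 0.0, 1.572]
wrist_force: [0.5, -0.3, -2.5]
width: 0.055
finger_force: 30.0
```

```bash
python3 look.py 0.36; python3 -c "
import cv2;a=cv2.imread('pics/last.png');cv2.imwrite('pics/tip.png',cv2.resize(a[150:290,200:360],(640,560),interpolation=cv2.INTER_CUBIC))"
```

```text
px [288. 213.] area 169.0 yz rect mm [-35.  87.] [38. 75.] 24
px [270. 230.] area 63.0 yz rect mm [-90.  18.] [28. 44.] 26
13.8833 [ 0.35848625 -0.00451778  0.10095413] 0.05542745504328952 29.969057142734528
```

View pics/tip.png

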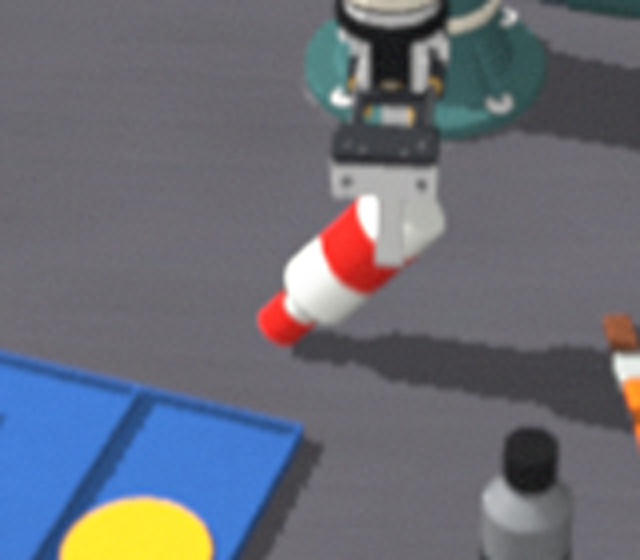

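Tip crop: the bottle is held with its red cap at crop (285,318), clearly below level, for over 1.3 s. Now I'll lay it back down with a light grip.

>>> arm_command(
  targets=[
    [0,0,0,0],
    [0,0,0,0],
    [0,0.023,-0.016,0],
    [0,0.046,-0.034,0],
    [0,0.062,-0.05,0],
    [0,0.078,-0.07,0],
    [0,0.092,-0.09,0],
    [0,0.104,-0.112,0],
  ],
  claw=0.411,
)

```text
time: 14.55
tool_pos: [0.3586, 0.0481, 0.0442]
ee_rot: [3.141, 0.0, 1.572]
wrist_force: [0.9, -1.6, -2.6]
width: 0.056
finger_force: 3.3
```

>>> arm_command(
  targets=[
    [0,0.01,-0.02,0],
    [0,0.018,-0.044,0],
    [0,0.022,-0.058,0],
    [0,0.026,-0.069,0],
    [0,0.026,-0.069,0],
    [0,0.026,-0.069,0],
  ],
)

```text
time: 15.05
tool_pos: [0.3583, 0.0605, 0.0102]
ee_rot: [-3.141, 0.0, 1.572]
wrist_force: [-0.1, -0.1, -1.4]
width: 0.0553
finger_force: 2.4
```

```bash
python3 look.py 0.36
```

```text
px [309. 231.] area 135.5 yz rect mm [29. 26.] [33. 70.] 0
px [278. 228.] area 71.5 yz rect mm [-65.  28.] [42. 26.] 89
15.1 [0.3583752  0.06044903 0.01039313] 0.05523937738927355 2.455562404866214
```

>>> arm_command(
  targets=[
    [0,0,0,0],
    [0,0,0,0],
    [0,0,0,0],
    [0,-0.05,0,0],
    [0,-0.1,0,0],
    [0,-0.153,0,0],
    [0,-0.153,0,0],
    [0,-0.153,0,0],
  ],
  claw=0.25,
)

```text
time: 15.77
tool_pos: [0.3589, -0.0168, 0.0109]
ee_rot: [3.14, -0.0, 1.568]
wrist_force: [-1.1, 0.7, 0.1]
width: 0.0708
finger_force: 0.0
```

>>> arm_command(
  targets=[
    [0,0,0,0],
    [0,0,0,0],
    [0,0,0,0],
    [0,0,0,0],
    [0,0,0,0],
  ],
  claw=0.411,
)

```text
time: 16.18
tool_pos: [0.3585, -0.0153, 0.0105]
ee_rot: [-3.142, -0.0, 1.573]
wrist_force: [0.4, 1.3, 0.9]
width: 0.0555
finger_force: 2.3
```

>>> arm_command(
  targets=[
    [0,0.006,0.016,0],
    [0,0.013,0.032,0],
    [0,0.02,0.047,0],
    [0,0.03,0.061,0],
    [0,0.041,0.074,0],
    [0,0.053,0.086,0],
    [0,0.066,0.098,0],
    [0,0.08,0.108,0],
  ],
)

```text
time: 16.85
tool_pos: [0.3589, 0.0244, 0.0656]
ee_rot: [3.14, 0.001, 1.572]
wrist_force: [0.1, -2.8, -0.9]
width: 0.0554
finger_force: 2.6
```

```bash
python3 look.py 0.36
```

```text
px [323. 225.] area 206.5 yz rect mm [70. 45.] [72. 43.] 67
px [292. 207.] area 49.0 yz rect mm [-23. 106.] [26. 47.] 20
16.9 [0.35947475 0.02560159 0.06644067] 0.05543699066833239 2.9474001891867374
```

>>> arm_command(
  targets=[
    [0,0.015,0.009,0],
    [0,0.03,0.016,0],
    [0,0.046,0.022,0],
    [0,0.062,0.027,0],
    [0,0.079,0.03,0],
    [0,0.096,0.032,0],
    [0,0.114,0.032,0],
    [0,0.131,0.031,0],
  ],
)

```text
time: 17.57
tool_pos: [0.3588, 0.0909, 0.0803]
ee_rot: [3.141, -0.001, 1.572]
wrist_force: [0.3, 0.3, 2.4]
width: 0.0555
finger_force: 2.9
```

>>> arm_command(
  targets=[
    [0,0.009,-0.001,0],
    [0,0.017,-0.002,0],
    [0,0.025,-0.004,0],
    [0,0.033,-0.008,0],
    [0,0.033,-0.01,0],
    [0,0.033,-0.01,0],
  ],
)

```text
time: 18.07
tool_pos: [0.3587, 0.1064, 0.0749]
ee_rot: [3.141, -0.001, 1.572]
wrist_force: [1.9, 1.4, 2.0]
width: 0.0552
finger_force: 3.4
```

```bash
python3 look.py 0.36
```

```text
px [337. 229.] area 155.0 yz rect mm [109.  33.] [53. 50.] 3
18.1167 [0.35874538 0.10615584 0.07493857] 0.05540714371505079 3.480164595093811
```

>>> arm_command(
  targets=[
    [0,0,0,0],
    [0,0,0,0],
    [0,0,0,0],
    [0,0,0,0],
  ],
  claw=0.3,
)

```text
time: 18.45
tool_pos: [0.3578, 0.1056, 0.0743]
ee_rot: [-3.14, 0.001, 1.571]
wrist_force: [0.2, -0.2, 1.0]
width: 0.0659
finger_force: 0.0
```

>>> arm_command(
  targets=[
    [0,0,0,0],
    [0,0,0,0],
    [0,0,0,0],
    [0,0,0,0],
    [0,0,0,0],
  ],
  claw=0.46,
)

```text
time: 18.87
tool_pos: [0.3583, 0.1059, 0.0748]
ee_rot: [-3.141, 0.0, 1.572]
wrist_force: [-0.8, -0.8, -1.1]
width: 0.0547
finger_force: 30.0
```

>>> arm_command(
  targets=[
    [0,0,0.02,0],
    [0,0,0.05,0],
    [0,0,0.075,0],
    [0,0,0.075,0],
  ],
)

```text
time: 19.2
tool_pos: [0.3602, 0.1064, 0.1153]
ee_rot: [3.137, -0.001, 1.572]
wrist_force: [-0.2, -0.2, -2.8]
width: 0.0552
finger_force: 30.0
```

```bash
python3 look.py 0.36;  python3 -c "
import cv2;a=cv2.imread('pics/last.png');cv2.imwrite('pics/up.png',cv2.resize(a[140:260,270:400],(650,600),interpolation=cv2.INTER_CUBIC))"
```

```text
px [339. 219.] area 170.5 yz rect mm [113.  71.] [47. 54.] 89
19.25 [0.35945626 0.10623678 0.11389618] 0.05477668063172715 29.992022359510884
```

View pics/up.png

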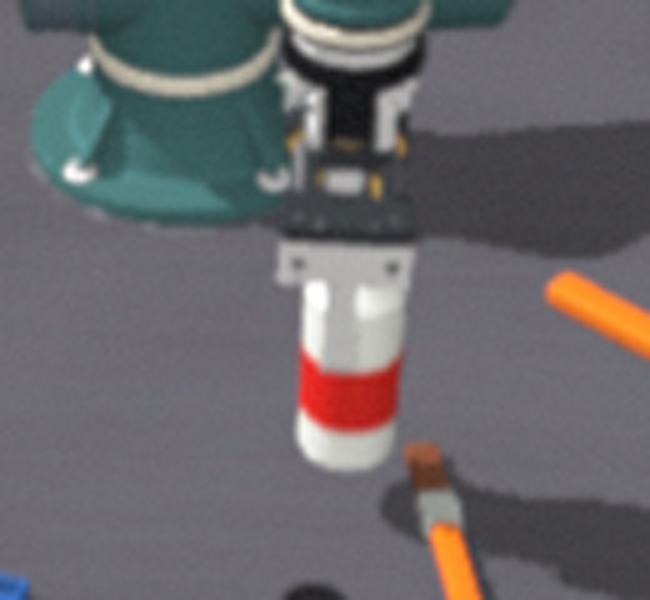

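>>> arm_command(
  targets=[
    [0.025,-0.03,0,0],
    [0.065,-0.078,0,0],
    [0.11,-0.132,0,0],
    [0.156,-0.186,0,0],
    [0.202,-0.242,0,0],
    [0.25,-0.3,0,0],
    [0.3,-0.36,0,0],
    [0.345,-0.414,0,0],
  ],
)

```text
time: 19.92
tool_pos: [0.5314, -0.1027, 0.1108]
ee_rot: [-3.139, -0.001, 1.571]
wrist_force: [0.2, 0.6, -3.2]
width: 0.055
finger_force: 30.0
```

>>> arm_command(
  targets=[
    [0.04,-0.05,0,0],
    [0.075,-0.09,0,0],
    [0.1,-0.12,0,0],
    [0.11,-0.13,0,0],
    [0.11,-0.13,0,0],
    [0.11,-0.13,0,0],
  ],
)

```text
time: 20.42
tool_pos: [0.585, -0.1651, 0.1112]
ee_rot: [-3.139, -0.002, 1.572]
wrist_force: [0.5, 0.6, -3.7]
width: 0.0551
finger_force: 30.0
```

>>> arm_command(
  targets=[
    [0,0,-0.015,0],
    [0,0,-0.03,0],
    [0,0,-0.045,0],
    [0,0,-0.052,0],
    [0,0,-0.056,0],
    [0,0,-0.058,0],
    [0,0,-0.058,0],
  ],
)

```text
time: 21.0
tool_pos: [0.5859, -0.1658, 0.0833]
ee_rot: [-3.141, -0.0, 1.572]
wrist_force: [-0.4, 0.2, -3.6]
width: 0.0554
finger_force: 30.0
```

Run:
```python
from look import *
c=cam('scene'); im=robot.snapshot('scene')
a=comp(im,(0,150,80),(7,255,255),(190,190,300,310),2)
for k in a: print(cen(k),cv2.contourArea(k),px(c,cen(k)[None],.587-.02), px(c,cen(k)[None],.587))
c=cam('top'); im=robot.snapshot('top')
for k in comp(im,(20,120,120),(35,255,255),(340,180,430,260),2): print('pad vis',cv2.contourArea(k),cen(k))
```

```text
[234.39439439 281.21421421] 166.5 [[ 0.567      -0.16254015  0.01117555]] [[ 0.587      -0.15770297  0.03259281]]
pad vis 51.5 [372.81229773 212.28478964]
```

>>> arm_command(
  targets=[
    [0,0,-0.001,0],
    [0,0,-0.002,0],
    [0,0,-0.003,0],
    [0,0,-0.004,0],
    [0,0,-0.004,0],
  ],
)

```text
time: 21.52
tool_pos: [0.5861, -0.1661, 0.0818]
ee_rot: [3.141, 0.0, 1.572]
wrist_force: [-0.4, 0.1, -1.8]
width: 0.0551
finger_force: 30.0
```

Contact is just starting, so I'll creep down 1 mm more, ease the grip, open and rise.

>>> arm_command(
  targets=[
    [0,0,-0.001,0],
    [0,0,-0.002,0],
    [0,0,-0.002,0],
  ],
)

```text
time: 21.77
tool_pos: [0.5862, -0.1662, 0.0818]
ee_rot: [3.141, 0.001, 1.572]
wrist_force: [-2.4, -0.8, 3.1]
width: 0.055
finger_force: 30.0
```

>>> arm_command(
  targets=[
    [0,0,0,0],
    [0,0,0,0],
    [0,0,0,0],
  ],
  claw=0.408,
)

```text
time: 22.02
tool_pos: [0.5864, -0.1659, 0.0804]
ee_rot: [3.141, -0.0, 1.572]
wrist_force: [0.1, 0.1, 0.8]
width: 0.0556
finger_force: 0.0
```

>>> arm_command(
  targets=[
    [0,0,0,0],
    [0,0,0,0],
    [0,0,0,0],
    [0,0,0,0],
    [0,0,0,0],
    [0,0,0,0],
  ],
  claw=0,
)

```text
time: 22.52
tool_pos: [0.586, -0.166, 0.0804]
ee_rot: [3.142, -0.0, 1.572]
wrist_force: [0.1, -0.0, 0.6]
width: 0.0921
finger_force: 0.0
```

>>> arm_command(
  targets=[
    [0,0,0.04,0],
    [0,0,0.09,0],
    [0,0,0.15,0],
    [0,0,0.2,0],
    [0,0,0.24,0],
    [0,0,0.26,0],
    [0,0,0.26,0],
  ],
)

```text
time: 23.1
tool_pos: [0.5873, -0.1665, 0.2139]
ee_rot: [3.136, 0.002, 1.572]
wrist_force: [-0.8, -0.4, -0.4]
width: 0.094
finger_force: 0.0
```

Run:
```python
from look import *
c=cam('scene'); im=robot.snapshot('scene'); cv2.imwrite('pics/p.png',im[...,::-1])
for k in comp(im,(0,150,80),(7,255,255),(190,190,300,310),2): print(cen(k),px(c,cen(k)[None],.587))
```

```text
[233.87134503 281.62768031] [[ 0.587     -0.1592378  0.0309071]]
[230.15707434 247.48561151] [[ 0.587      -0.15809516  0.15396373]]
```

The bottle stands upright on the pad at y about -0.159. Next is the brush: I'll hover over the rear of its handle and measure it again with the wrist camera.

>>> arm_command(
  targets=[
    [-0.166,0.47,0,-0.44],
    [-0.166,0.47,0,-0.44],
    [-0.166,0.47,0,-0.44],
    [-0.166,0.47,0,-0.44],
    [-0.166,0.47,0,-0.44],
    [-0.166,0.47,0,-0.44],
    [-0.166,0.47,0,-0.44],
    [-0.166,0.47,0,-0.44],
  ],
)

```text
time: 23.82
tool_pos: [0.5008, 0.072, 0.2081]
ee_rot: [-3.139, 0.003, 0.65]
wrist_force: [0.3, 0.2, -0.3]
width: 0.0941
finger_force: 0.0
```

>>> arm_command(
  targets=[
    [-0.082,0.232,0,-0.224],
    [-0.082,0.232,0,-0.224],
    [-0.082,0.232,0,-0.224],
    [-0.082,0.232,0,-0.224],
    [-0.082,0.232,-0.06,-0.224],
    [-0.082,0.232,-0.1,-0.224],
    [-0.082,0.232,-0.1,-0.224],
    [-0.082,0.232,-0.1,-0.224],
  ],
)

```text
time: 24.48
tool_pos: [0.4602, 0.1846, 0.1575]
ee_rot: [3.141, 0.006, 0.181]
wrist_force: [-0.4, 0.2, 0.7]
width: 0.094
finger_force: 0.0
```

Run:
```python
from look import *
c,im=snap('wrist','w1.png'); o=robot.get_obs(); print(o['tool_pos'],o['ee_rot'])
for k in comp(im,(5,150,120),(18,255,255),(0,0,640,480),3):
    if cv2.contourArea(k)<300: continue
    P=onz(c,k.reshape(-1,2),.012)[:,:2]*1000; r=cv2.minAreaRect(P.astype(np.float32)); print(cen(k),r)
```

```text
[0.46143653 0.18475037 0.1594561 ] [3.14125057e+00 2.59099317e-03 1.81085161e-01]
[177.31574569 449.8134284 ] ((195.9104766845703, 284.1832275390625), (79.74700164794922, 33.88008117675781), 49.04630661010742)
[314.82604607 347.64739069] ((347.4739074707031, 163.7672119140625), (40.7236213684082, 18.718353271484375), 9.923526763916016)
[ 37.76305221 320.69924141] ((325.6341552734375, 434.09014892578125), (20.2022705078125, 36.30200958251953), 12.196953773498535)
```

View pics/w1.png

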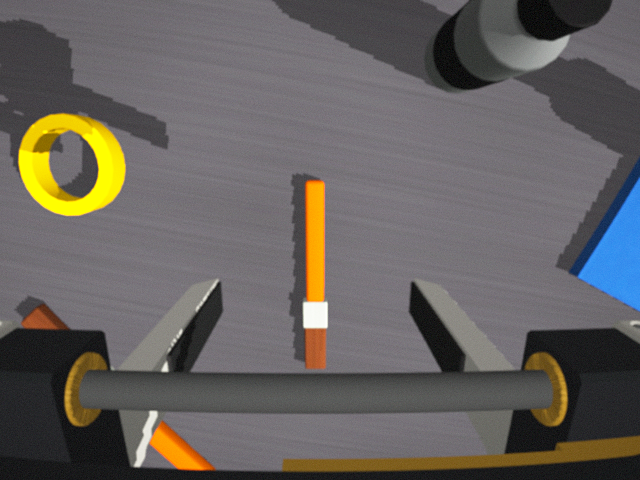

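Run:
```python
from look import *
c=cam('wrist'); print(onz(c,[[315,181],[315,302],[315,367]],.012))
```

```text
[[0.50323529 0.19212775 0.012     ]
 [0.39533132 0.17242144 0.012     ]
 [0.32846585 0.16021343 0.012     ]]
```

The wrist view shows the brush centred between the fingers (column 315), from handle end (315,181) to bristle tip (315,367), and aligned with the tool. Descending to grip.

>>> arm_command(
  targets=[
    [0,0,-0.08,0],
    [0,0,-0.16,0],
    [0,0,-0.23,0],
    [0,0,-0.28,0],
    [0,0,-0.3,0],
    [0,0,-0.309,0],
    [0,0,-0.309,0],
    [0,0,-0.309,0],
  ],
  claw=0.4,
)

```text
time: 25.2
tool_pos: [0.464, 0.1854, 0.0083]
ee_rot: [-3.141, -0.004, 0.181]
wrist_force: [0.7, -0.2, 0.3]
width: 0.0568
finger_force: 0.0
```

>>> arm_command(
  targets=[
    [0,0,0,0],
    [0,0,0,0],
    [0,0,0,0],
    [0,0,0,0],
    [0,0,0,0],
    [0,0,0,0],
    [0,0,0,0],
    [0,0,0,0],
  ],
  claw=1,
)

```text
time: 25.87
tool_pos: [0.462, 0.1851, 0.0061]
ee_rot: [3.142, 0.0, 0.181]
wrist_force: [-0.5, 1.0, -0.1]
width: 0.0153
finger_force: 30.0
```

>>> arm_command(
  targets=[
    [0,0,0.03,0],
    [0,0,0.08,0],
    [0,0,0.14,0],
    [0,0,0.2,0],
    [0,0,0.25,0],
    [0,0,0.28,0],
    [0,0,0.28,0],
  ],
)

```text
time: 26.45
tool_pos: [0.4644, 0.1857, 0.1504]
ee_rot: [-3.141, -0.008, 0.181]
wrist_force: [0.5, 1.0, -0.5]
width: 0.0154
finger_force: 30.0
```

>>> arm_command(
  targets=[
    [0,0,0.07,0],
    [0,0,0.14,0],
    [0.008,-0.25,0.14,0.36],
    [0.008,-0.25,0.14,0.36],
    [0.008,-0.25,0.14,0.36],
    [0.008,-0.25,0.14,0.36],
    [0.008,-0.25,0.14,0.36],
    [0.008,-0.25,0.14,0.36],
  ],
)

```text
time: 27.12
tool_pos: [0.4654, 0.0587, 0.214]
ee_rot: [-3.139, 0.002, 0.885]
wrist_force: [2.0, 0.3, -0.9]
width: 0.0153
finger_force: 30.0
```

>>> arm_command(
  targets=[
    [0.008,-0.312,0,0.46],
    [0.008,-0.312,0,0.46],
    [0.008,-0.312,0,0.46],
    [0.008,-0.312,0,0.46],
    [0.008,-0.312,0,0.46],
    [0.008,-0.312,0,0.46],
    [0.008,-0.312,0,0.46],
    [0.008,-0.312,0,0.46],
  ],
)

```text
time: 27.78
tool_pos: [0.4693, -0.0964, 0.2137]
ee_rot: [-3.139, -0.002, 1.817]
wrist_force: [-1.1, 0.7, -0.3]
width: 0.0156
finger_force: 30.0
```

>>> arm_command(
  targets=[
    [0.008,-0.312,0,0.452],
    [0.008,-0.312,0,0.452],
    [0.008,-0.312,0,0.452],
    [0.008,-0.312,0,0.452],
    [0.008,-0.312,0,0.452],
    [0.008,-0.312,0,0.452],
    [0.008,-0.312,0,0.452],
    [0.008,-0.312,0,0.452],
  ],
)

```text
time: 28.45
tool_pos: [0.4733, -0.2521, 0.2135]
ee_rot: [3.141, -0.004, 2.764]
wrist_force: [0.1, 0.1, -0.9]
width: 0.0155
finger_force: 30.0
```

```bash
python3 -c "
from h import *
o=robot.get_obs();print(o['tool_pos'],o['ee_rot'],o['time'],o['joint_positions'])"
```

```text
[ 0.47328591 -0.25211352  0.21349543] [ 3.14061277 -0.00384966  2.76413342] 28.45 [-5.95281846e-01  5.82041568e-02  1.38584214e+00  1.25879510e-04
  1.70151681e+00 -1.78860089e+00]
```

>>> arm_command(
  targets=[
    [0.002,0,-0.06,0.039],
    [0.002,0,-0.14,0.039],
    [0.002,0,-0.22,0.039],
    [0.002,0,-0.29,0.039],
    [0.002,0,-0.34,0.039],
    [0.002,0,-0.36,0.039],
    [0.002,0,-0.36,0.039],
    [0.002,0,-0.36,0.039],
  ],
)

```text
time: 29.12
tool_pos: [0.4749, -0.2519, 0.0358]
ee_rot: [3.141, -0.001, 2.841]
wrist_force: [0.4, -0.3, -0.3]
width: 0.0155
finger_force: 30.0
```

Run:
```python
from look import *
o=robot.get_obs();print(o['tool_pos'],o['ee_rot'],o['wrist_force'])
a=robot.snapshot('top');b=robot.snapshot('scene')
f=lambda q:cv2.resize(q,(400,400),interpolation=cv2.INTER_CUBIC)
cv2.imwrite('pics/c2.png',np.hstack([f(a[150:300,340:490]),f(b[210:350,135:275])])[...,::-1])
```

```text
[ 0.47492247 -0.25193184  0.0357694 ] [ 3.14126964e+00 -8.67566748e-04  2.84082522e+00] [ 0.35103993 -0.26218462 -0.25396448]
```

View pics/c2.png

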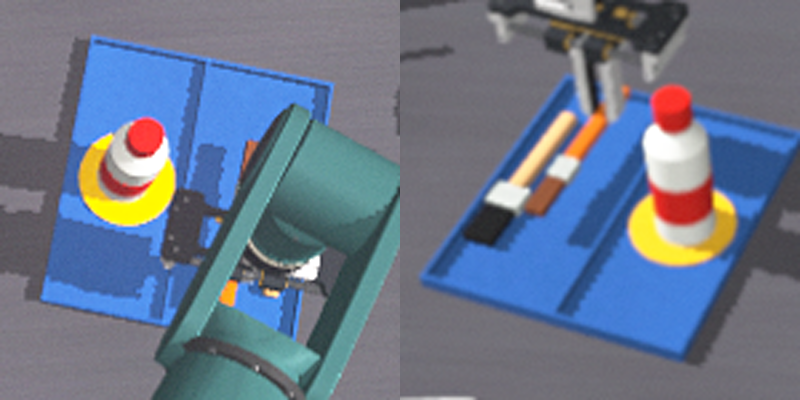

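The crop shows the bottle on the pad, and the orange brush above the bay beside the wide brush, parallel and facing the same way. The gripper body is clear of the bottle. Lowering.

>>> arm_command(
  targets=[
    [0,0,-0.012,0],
    [0,0,-0.024,0],
    [0,0,-0.034,0],
    [0,0,-0.042,0],
    [0,0,-0.047,0],
    [0,0,-0.05,0],
    [0,0,-0.05,0],
  ],
)

```text
time: 29.8
tool_pos: [0.4748, -0.2518, 0.0105]
ee_rot: [3.141, -0.001, 2.841]
wrist_force: [-0.8, -0.5, -0.3]
width: 0.0154
finger_force: 30.0
```

>>> arm_command(
  targets=[
    [0,0,0,0],
    [0,0,0,0],
    [0,0,0,0],
    [0,0,0,0],
  ],
  claw=0.7,
)

```text
time: 30.13
tool_pos: [0.4752, -0.2521, 0.0113]
ee_rot: [-3.141, 0.001, 2.841]
wrist_force: [-0.0, -0.8, 1.0]
width: 0.0278
finger_force: 0.0
```

>>> arm_command(
  targets=[
    [0,0,0.04,0],
    [0,0,0.1,0],
    [0,0,0.18,0],
    [0,0,0.26,0],
    [0,0,0.34,0],
    [0,0,0.4,0],
    [0,0,0.42,0],
  ],
)

```text
time: 30.72
tool_pos: [0.477, -0.2533, 0.228]
ee_rot: [-3.138, 0.011, 2.841]
wrist_force: [0.1, -0.9, -0.0]
width: 0.0281
finger_force: 0.0
```

>>> arm_command(
  targets=[
    [-0.3,0.25,0.1,0],
    [-0.3,0.25,0.1,0],
    [-0.3,0.25,0.1,0],
    [-0.3,0.25,0.1,0],
    [-0.3,0.25,0.1,0],
    [-0.3,0.25,0.1,0],
    [-0.3,0.25,0.1,0],
    [-0.3,0.25,0.1,0],
  ],
)

```text
time: 31.38
tool_pos: [0.3252, -0.1272, 0.2701]
ee_rot: [3.142, -0.0, 2.841]
wrist_force: [0.7, -0.4, 0.3]
width: 0.0282
finger_force: 0.0
```

Run:
```python
from look import *
a=robot.snapshot('top');b=robot.snapshot('scene'); c=cam('top'); np.set_printoptions(precision=4,suppress=True)
for k in comp(a,(8,190,120),(16,255,255),(395,160,470,290),1): print(cv2.contourArea(k),cv2.minAreaRect((onz(c,k.reshape(-1,2),.016)[:,:2]*1000).astype(np.float32)))
T0=np.load('top0.npy')
for nm,lo,hi,bx in(('wide',(10,60,120),(25,160,255),(430,190,465,270)),('tape',(20,120,120),(35,255,255),(160,240,210,290)),('cleaner',(0,0,0),(180,255,30),(275,180,310,225))):
    for im in (T0,a):
        try: print(nm,cen(comp(im,lo,hi,bx)[0]))
        except Exception as e: print(nm,e)
f=lambda q:cv2.resize(q,(400,400),interpolation=cv2.INTER_CUBIC)
cv2.imwrite('pics/c3.png',np.hstack([f(a[150:300,340:490]),f(b[210:350,135:275])])[...,::-1])
```

```text
0.0 ((538.6558837890625, -264.7233581542969), (0.0, 0.0), 0.0)
wide [443.6983 240.9684]
wide [443.902  238.5643]
tape [184.5915 266.6597]
tape [184.5397 266.6007]
cleaner list index out of range
cleaner list index out of range
```

View pics/c3.png

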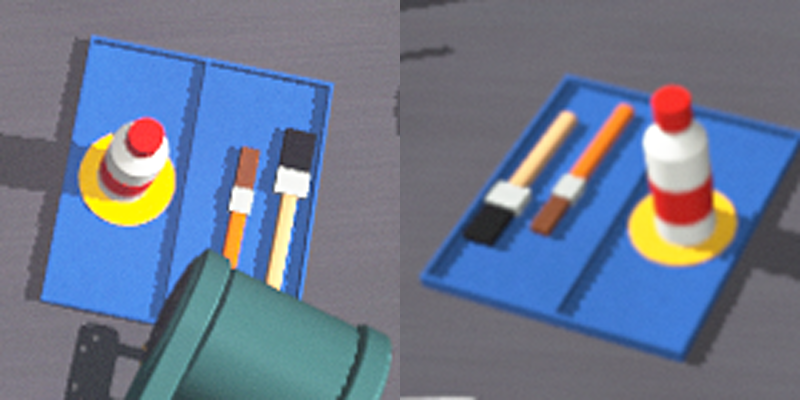

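The last crop shows the bottle upright on the pad and the orange brush flat beside the wide brush, bristles the same way. The tape has not moved and the wide brush is still in place. Handing in.

```bash
python3 -c "
from bench import robot
print(robot.close_job())"
```

```text
the job is handed in; nothing more can be done
None
```

The job is handed in, though no verdict came back: the paint bottle was tipped to about 52° below level for over a second and now stands upright on the yellow pad, the small orange brush lies in the bay beside the wide brush with its bristles the same way, and the tape, wide brush and other bottle were left alone (I compared before and after positions only for the tape and wide brush).

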